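Find the hopper gate blade by its thickness and press it home

TASK

Three gate blades that look alike stand in the wooden rack: pinch them to find the one of middle thickness (12.5 mm), take it out and push it upright down the slot of the hopper neck, gently by feel, past the brake until it has the sprung seat well pressed down without ramming it solid, then let go so that it stays there. Leave the other two standing in the rack and do not tip over the cups or the jar.

Things in the scene. Friction and masses are not known exactly. Their poses are not given: they have to be found in the camera images.
- blade_1_mid (a point): Centre of an upright bare aluminium blade: 50 mm wide (its y), 95 mm tall (z) and 9.5, 12.5 or 15.5 mm thick (its x) over its whole height; foot 47.5 mm below this point. One of each thickness, in any order; neither name, look nor weight tells which, only pinching across the thickness. 0.11 to 0.22 kg, standing free in its rack place with some play.
- blade_2_mid (a point): Centre of an upright bare aluminium blade: 50 mm wide (its y), 95 mm tall (z) and 9.5, 12.5 or 15.5 mm thick (its x) over its whole height; foot 47.5 mm below this point. One of each thickness, in any order; neither name, look nor weight tells which, only pinching across the thickness. 0.11 to 0.22 kg, standing free in its rack place with some play.
- blade_3_mid (a point): Centre of an upright bare aluminium blade: 50 mm wide (its y), 95 mm tall (z) and 9.5, 12.5 or 15.5 mm thick (its x) over its whole height; foot 47.5 mm below this point. One of each thickness, in any order; neither name, look nor weight tells which, only pinching across the thickness. 0.11 to 0.22 kg, standing free in its rack place with some play.
- blade_1: The same blade as point blade_1_mid; origin at the centre of its foot.
- blade_2: The same blade as point blade_2_mid; origin at the centre of its foot.
- blade_3: The same blade as point blade_3_mid; origin at the centre of its foot.
- rack: Fixed dark wooden rack, 75 mm (x) by 262 mm (y), 30 mm high, with three equal places for blades in a row along its y, 85 mm apart, the middle one at the rack's centre; each is 17.5 mm (x) by 54 mm (y), 22 mm deep, floor 8 mm above the bench. Origin: centre of its underside.
- neck: Fixed grey hopper neck on a dark flange: flange 140 by 130 by 10 mm, body 86 mm (x) by 90 mm (y), top 75 mm above the bench, one blade slot straight down from its top (see point slot). Origin: centre of its underside. A sprung brake pad in the slot drags on the 12.5 mm blade by roughly 6 to 12 N as it slides and holds it where it is left; 9.5 mm would rattle, 15.5 mm does not enter.
- slot (a point): Centre of the slot's mouth in the top of the hopper neck, 75 mm above the bench; z up. The top 7 mm is a 45 degree lead-in, 28 by 68 mm at the top; below it the slot is 14 mm wide (its x, blade thickness) by 54 mm long (its y, blade width). The rubber brake pad on its +x side leaves 11 mm free; its bevel, 14 to 18 mm below the mouth, takes up to 16 N to pass.
- seat: Sprung seat hidden at the bottom of the slot. Its origin (bench height, below the slot) does not tell its height: its top is anywhere 24 to 40 mm below the mouth, to be found by feel. It pushes back 3 N at first touch and 1.5 N more per mm (10.5 N at 5 mm), then is solid; the brake's drag comes on top. Pressed 2.5 to 4.5 mm down is right.
- bean_jar: Amber glass jar with dark lid, 80 mm across, 130 mm tall. A bystander, not needed for the job; its origin is the centre of its underside.
- cup_white: White tasting cup, 84 mm across, 65 mm tall. A bystander, not needed for the job; its origin is the centre of its underside.
- cup_blue: Blue tasting cup, 84 mm across, 65 mm tall. A bystander, not needed for the job; its origin is the centre of its underside.

How it is judged:
On the way:
1. a blade is lifted out of the rack (its centre more than 110 mm above the bench) (height (world z) of any of blade_1_mid, blade_2_mid, blade_3_mid above 0.11 m), for 0.2 s.
At the end, for the whole second after the job is handed in: One blade (only the 12.5 mm one can) stands let go and at rest in the hopper neck's slot, upright and square within 0.1 rad, centred within 6 mm, held down by the brake so that it presses the sprung seat with over 4.5 N; the other two are within 30 mm of where they stood in the rack (((contact force between blade_1 and seat above 4.5 N and angle between blade_1_mid's own z axis and vertical below 0.1 rad and horizontal distance between blade_1_mid and slot below 0.006 m and angle between the x axis of blade_1_mid and the x axis of slot, either way round below 0.1 rad and linear speed of blade_1 below 0.02 m/s and distance of each of blade_2_mid, blade_3_mid from where it was at the start of the episode below 0.03 m) or (contact force between blade_2 and seat above 4.5 N and angle between blade_2_mid's own z axis and vertical below 0.1 rad and horizontal distance between blade_2_mid and slot below 0.006 m and angle between the x axis of blade_2_mid and the x axis of slot, either way round below 0.1 rad and linear speed of blade_2 below 0.02 m/s and distance of each of blade_1_mid, blade_3_mid from where it was at the start of the episode below 0.03 m) or (contact force between blade_3 and seat above 4.5 N and angle between blade_3_mid's own z axis and vertical below 0.1 rad and horizontal distance between blade_3_mid and slot below 0.006 m and angle between the x axis of blade_3_mid and the x axis of slot, either way round below 0.1 rad and linear speed of blade_3 below 0.02 m/s and distance of each of blade_1_mid, blade_2_mid from where it was at the start of the episode below 0.03 m))); the robot touches nothing.
It fails at once if the sprung seat is pressed with more than 18 N (rammed solid) (contact force between anything else and seat above 18 N).
It fails at once if the blade is forced against the hopper neck with more than 35 N (contact force between any of blade_1, blade_2, blade_3 and neck above 35 N).
It fails at once if a cup or the jar is tipped over (angle between any of bean_jar, cup_white, cup_blue's own z axis and vertical above 0.5 rad).
It also fails if it takes over 61 s, if anything falls off the work surface, if the arm or the gripper's body presses on something with over 40 N, if the wrist force passes 120 N, or if a joint passes its speed limit or range.

ROBOT

A 6-joint arm with a two-finger parallel gripper is mounted at the origin on the work surface. World frame = base frame: x ahead of the robot, y to its left, z up, the work surface at z = 0. Lengths are in m, angles in rad, forces in N, time in s.
With the tool pointing down it reaches from about 0.375 to 0.975 m from the base axis. Payload 3.8 kg.
Tool frame: the origin (TCP) lies at the very end of the fingers, on their centre line; the grasp point (between the pads) lies 19 mm behind it; z points along the fingers, y is the line along which they close (so a half turn about z gives the same grasp; the last joint's range is limited). The gripper opens to 85 mm and grips with 20 to 120 N. Pads are 22 mm wide; open, the fingers measure 114 mm over their backs; the gripper's body (76 mm by 85 mm) begins 54 mm behind the grasp point. The pads swing forward as they close: fully open they stand 13 mm farther back than shut.
Start: joints at [1.161, 0.264, 1.604, -0, 1.274, -0.037], TCP at [0.246, 0.629, 0.231] pointing down, gripper open.
Joint ranges: [-2.63, 2.63], [-0.94, 2.18], [0.31, 2.57], [-1.31, 4.45], [0, 2.66], [-2.55, 2.55]. Speed limits (rad/s): [2.57, 2.57, 3.14, 3.14, 3.14, 3.14].

INTERFACE

Orientations are given as [roll, pitch, yaw] about the fixed x, y, z axes, in that order (R = Rz(yaw) Ry(pitch) Rx(roll)).
In Python, from bench import goto, move_straight, move_j, move_gripper, hold, solve_ik, read_state, camera, Unreachable, hand_in gives the robot as it stands. Calls block until the motion is done:
- goto(position, orientation): joint-space move of the TCP to a pose.
- move_straight(position, orientation=None, v=0.15, guard=None): straight line of the TCP; orientation=None keeps the orientation; v is the mean speed in m/s. With guard (N) it stops when the force on the tool has changed by that much, and returns True; else False.
- move_j(angles): joint-space move.
- move_gripper(opening): opening from 0.0 (shut) to 1.0 (fully open); the grip force is fixed at half the most; returns when the fingers have stopped.
- hold(seconds).
- solve_ik(position, orientation): joint angles nearest the present ones, or None.
- read_state(): the state.
- camera(name): name is "scene" or "top"; returns a dict with "image" (420x560x3 uint8, red, green, blue), "vertical_fov" (degrees; the focal length in pixels is half the picture's height over the tangent of half this angle, whatever the lens; pixels are square), "cx", "cy" (the principal point, pixels), "position" and "attitude" of the camera in the world. Camera axes: x right, y down, z forward; pixel columns grow to the right and rows downward; lengths in m; the calibration is good to about 2 mm. A picture is of the moment at which its call begins. There is no depth.
A pose or a line that the arm cannot do raises Unreachable and nothing moves.
- hand_in(): hands the job in; it is judged then, once.
The state is a dict: "clock": time; "qpos": joint angles; "qd": joint speeds; "joint_efforts": joint torques, N m; "eef_pos": TCP position; "eef_rot": TCP orientation; "wrist_force": force on the tool from outside, world axes, zero at the start; "moment": the same for the moment, N m; "grip_width": opening from 0.0 (shut) to 1.0 (fully open); "finger_force": force on a finger pad.
Only numpy, scipy, OpenCV 4.12 (cv2) and the standard library are available. Lean on these libraries where they do the work, as an engineer would, in place of code of your own. Each camera call takes 0.05 s, during which the arm holds its last target. There are 200 camera calls.

## Working session

There is one attempt and no reset: what is moved stays moved. The work goes in short steps, each a Python script; the robot and the scene stay as the last script left them, time stands still between calls to the robot, and variables do not carry over. Pictures are saved under pics/ and viewed, at most 10 in all, crops included, and the job is handed in when it is done.

```bash
ls; mkdir -p pics; python3 - <<'E'
from bench import *
import cv2,numpy as np
for n in("scene","top"):
    c=camera(n); cv2.imwrite(f"pics/{n}0.png",c["image"][:,:,::-1])
    np.save(f"{n}0.npy",c,allow_pickle=True)
    print(n,{k:v for k,v in c.items() if k!="image"})
print(read_state())
E
```

```text
pics
scene {'vertical_fov': 42.06785098856824, 'cx': 280.7461484561723, 'cy': 206.98436779800483, 'position': array([1.35932961, 0.20145141, 1.05129678]), 'attitude': array([-2.49159005, -0.00948024,  1.86667409])}
top {'vertical_fov': 48.018280205447745, 'cx': 277.6052449702734, 'cy': 214.27447749875466, 'position': array([ 0.59011028, -0.00378652,  1.07383928]), 'attitude': array([-3.09753676, -0.00468705, -1.56294283])}
{'clock': 0.1, 'qpos': array([ 1.16110949e+00,  2.64720795e-01,  1.60525988e+00,  4.41475639e-06,
        1.27374366e+00, -3.68702215e-02]), 'qd': array([-0.00032821, -0.00264302, -0.00417604, -0.00136142,  0.00265468,
        0.00123786]), 'joint_efforts': array([ 3.69560594e-04, -5.16706789e+01, -3.68591952e+01, -7.92449873e-05,
        6.28178066e-03, -2.32747645e-06]), 'eef_pos': array([0.24557001, 0.62800803, 0.23004547]), 'eef_rot': array([-3.13946257e+00, -8.27935334e-05,  2.76877465e+00]), 'wrist_force': array([-0.23914065, -0.32262769,  0.57657772]), 'moment': array([-0.02523197, -0.04068797, -0.01520979]), 'finger_force': 0.0, 'grip_width': 1.0016517289611624}
```

View pics/scene0.png

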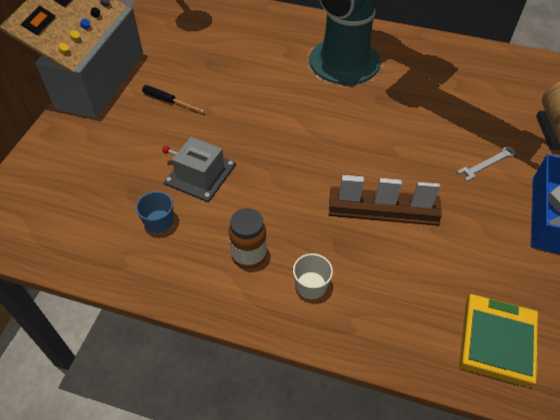

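View pics/top0.png

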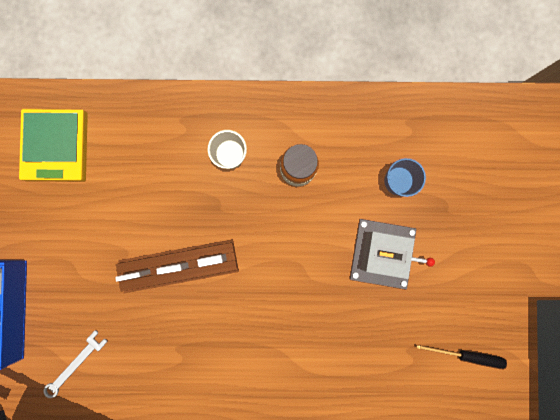

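The scene view shows the neck near (200,165), the rack near (385,205) and the blade tops at (352,180), (389,186) and (427,190). In the top view the rack is at (177,265), the neck at (383,254), and the slot at (390,255). I'll enlarge these parts.

```bash
cat > util.py <<'E'
import numpy as np,cv2
from scipy.spatial.transform import Rotation as Ro
def load(n): return np.load(n+".npy",allow_pickle=True).item()
def ray(c,p):
    f=c["image"].shape[0]/2/np.tan(np.radians(c["vertical_fov"])/2)
    d=np.array([(p[0]-c["cx"])/f,(p[1]-c["cy"])/f,1.])
    return np.array(c["position"]),Ro.from_euler("xyz",c["attitude"]).as_matrix()@d
def plane(c,p,z):
    o,d=ray(c,p); return o+d*(z-o[2])/d[2]
def tri(c1,p1,c2,p2):
    o1,d1=ray(c1,p1);o2,d2=ray(c2,p2)
    s=np.linalg.lstsq(np.c_[d1,-d2],o2-o1,rcond=None)[0]
    a=o1+s[0]*d1;b=o2+s[1]*d2
    return (a+b)/2,np.linalg.norm(a-b)
E
python3 - <<'E'
from util import *
t=load("top0");s=load("scene0")
def crop(c,x,y,w,h): return cv2.resize(c["image"][y:y+h,x:x+w,::-1],None,fx=400/w,fy=300/h,interpolation=cv2.INTER_CUBIC)
m=np.vstack([np.hstack([crop(t,110,220,136,102),crop(t,340,210,100,75)]),np.hstack([crop(s,325,160,120,90),crop(s,155,130,88,66)])])
cv2.imwrite("pics/m1.png",m)
E
```

```text
(no output)
```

View pics/m1.png

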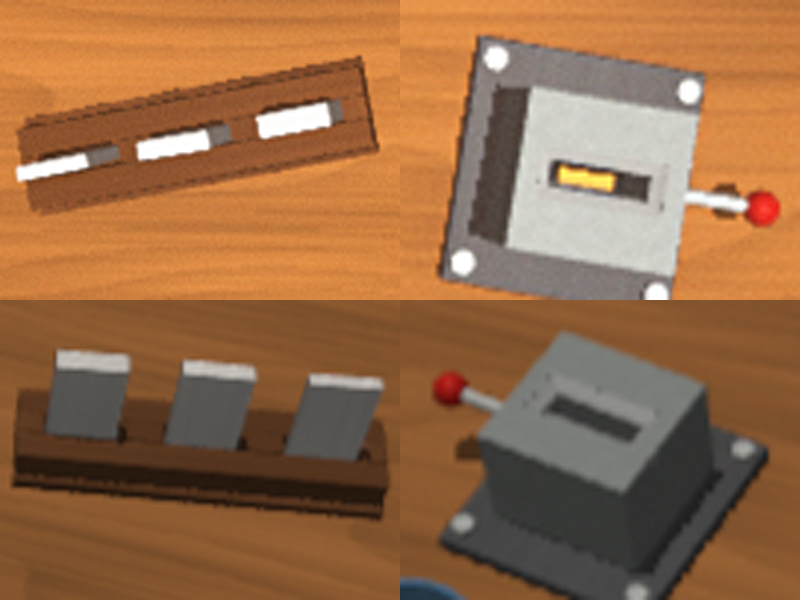

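The zoomed crops show white blade tops in the top view at about (52,166), (175,143) and (295,118) of the first tile. The neck top face and dark/yellow slot are centred near (603,181), and the scene view gives matching features.

```bash
cat > meas.py <<'E'
from util import *
t=load("top0");s=load("scene0")
def rects(mask,amin):
    n,l,st,ce=cv2.connectedComponentsWithStats(mask.astype(np.uint8))
    return [(st[i],ce[i],cv2.minAreaRect(np.argwhere(l==i)[:,::-1].astype(np.float32))) for i in range(1,n) if st[i][4]>=amin]
def sub(c,x,y,w,h):
    m=np.zeros(c["image"].shape[:2],bool);m[y:y+h,x:x+w]=1;return m
g=lambda c:c["image"].astype(int)
ti,si=g(t),g(s)
sat=lambda i:i.max(2)-i.min(2)
tb=sorted(rects((ti.min(2)>200)&sub(t,110,230,136,70),20),key=lambda r:r[1][0])
for r in tb: print("top",r[0],r[1].round(2),np.round(r[2][1],1))
sb=sorted(rects((si.min(2)>150)&sub(s,325,160,120,60),10),key=lambda r:-r[1][0])
for r in sb: print("scn",r[0],r[1].round(2),np.round(r[2][1],1))
E
python3 - <<'E'
from meas import *
for a,b in zip(tb,sb):
    print("tri",*tri(t,a[1],s,b[1]), "plane",plane(t,a[1],.103),plane(s,b[1],.103))
# grey levels for threshold picking
print(si[170:200,352].mean(1).round()); print(si[150:175,200].mean(1).round());print(ti[225:290,360].mean(1).round());print(ti[255,350:430].mean(1).round())
E
```

```text
top [116 273  24   8 104] [127.3 276.6] [ 4.3 23.5]
top [157 265  24   9 145] [168.51 269.1 ] [ 5.9 23.8]
top [197 255  25  12 179] [209.4  260.65] [ 7.3 23.9]
scn [418 183  21   3  44] [427.98 184.02] [ 2. 20.]
scn [380 179  21   5  68] [390.16 180.71] [20.3  3.2]
scn [342 176  21   5  86] [352.01 177.98] [ 4. 20.]
tri [0.50264485 0.29913224 0.10015554] 0.0006044108075491528 plane [0.50282044 0.29855381 0.103     ] [0.50536203 0.29855306 0.103     ]
tri [0.5185345  0.2151846  0.09992346] 0.00019997699850409824 plane [0.51873451 0.21459192 0.103     ] [0.5212981  0.21504598 0.103     ]
tri [0.53662579 0.13090868 0.10017398] 0.001254175607093247 plane [0.53661809 0.13112849 0.103     ] [0.5393075  0.13052719 0.103     ]
[ 96.  95.  91.  88.  90. 130. 172. 185. 185. 186. 157. 104.  85.  86.
  86.  85.  85.  85.  84.  83.  82.  82.  81.  82.  81.  81.  81.  81.
  81.  80.]
[132. 140. 140. 138. 109.  63.  54.  56.  55.  88. 116. 122. 122. 123.
 124. 124. 122. 122. 122. 122. 111.  79.  54.  55.  55.]
[130. 125. 132. 133. 135. 130. 138. 132. 130. 133. 130. 133. 131. 132.
 134. 131. 131. 131. 135. 126. 132. 135. 133. 130. 118.  80.  79.  79.
  77.  73.  67.  62.  67.  69.  62.  70.  64.  63.  62.  62.  64.  70.
  70.  67.  93. 128. 125. 126. 122. 124. 125. 122. 129. 122. 126. 120.
 118. 136. 140. 136. 136. 131. 124. 120. 126.]
[130. 129. 129.  70.  95. 125. 126. 128. 127.  78.  67.  63.  68.  66.
  75.  74.  74.  66.  89. 202. 211. 206. 207. 204. 170. 203. 194. 118.
  97. 122. 178. 187. 188. 192. 188. 192. 192. 194. 194. 198. 195. 194.
 196. 132.  67.  65.  68.  71.  67.  65.  62.  60. 129. 187. 189. 184.
 188. 203. 206. 204. 204. 205. 137. 141. 145. 148. 146. 146. 151. 138.
 136. 134. 137. 131. 149. 146. 146. 146. 145. 146.]
```

```bash
python3 - <<'E' | grep -v "^top\|^scn"
from meas import *
for r in tb+sb: print("rect",r[2])
def fill(m):
    cs,_=cv2.findContours(m.astype(np.uint8),cv2.RETR_EXTERNAL,cv2.CHAIN_APPROX_NONE); c=max(cs,key=cv2.contourArea); return c
def faces(c,i,lo,box,z0):
    m=(i.mean(2)>lo)&(sat(i)<35)&sub(c,*box)
    k=cv2.morphologyEx(m.astype(np.uint8),cv2.MORPH_OPEN,np.ones((5,5)))
    ct=fill(k); f=np.zeros_like(k);cv2.drawContours(f,[ct],-1,1,-1)
    er=cv2.erode(f,np.ones((7,7)))
    hole=(er>0)&((i.mean(2)<(lo-25 if c is s else 160))|(sat(i)>60))
    pts=np.array([plane(c,p,.075)[:2] for p in ct[:,0]],np.float32)
    print("face",cv2.minAreaRect(pts))
    for r in rects(hole,20):
        h=fill(hole); 
        hp=np.argwhere(hole)[:,::-1]
        P=np.array([plane(c,p,z0)[:2] for p in hp],np.float32)
        print(" hole",r[0],r[1],"world rect",cv2.minAreaRect(P),P.mean(0)); return r[1],ct
a,ca=faces(t,ti,165,(345,220,80,70),.068)
b,cb=faces(s,si,105,(165,135,65,50),.068)
print(tri(t,a,s,b))
print(tri(t,cv2.minAreaRect(ca)[0],s,np.mean(cv2.boxPoints(cv2.minAreaRect(cb)),0)))
for c,ct in((t,ca),(s,cb)):
    q=cv2.approxPolyDP(ct,4,True)[:,0]; print([ (tuple(map(int,p)),plane(c,p,.075)[:2].round(4).tolist()) for p in q])
# jar/cups & red knob positions
def blob(m,z):
    r=max(rects(m,5),key=lambda r:r[0][4]); return r[0],plane(t,r[1],z).round(3)
print("knob",blob((ti[...,0]>170)&(ti[...,1]<60),.06))
print("jar",plane(t,(300,162),.13),"white",plane(t,(227,150),.065),"blue",plane(t,(405,177),.065))
E
```

```text
rect ((127.30769348144531, 276.5384521484375), (4.314554214477539, 23.533933639526367), 78.69007110595703)
rect ((168.43243408203125, 269.0945739746094), (5.918363571166992, 23.837854385375977), 80.53767395019531)
rect ((209.32693481445312, 260.6346435546875), (7.256296157836914, 23.926166534423828), 78.69007110595703)
rect ((428.0, 184.0), (2.0, 20.0), 90.0)
rect ((390.02874755859375, 180.68443298339844), (20.280006408691406, 3.168750762939453), 5.194429397583008)
rect ((352.0, 178.0), (4.0, 20.0), 90.0)
face ((0.5502212047576904, -0.24696512520313263), (0.09018395841121674, 0.08652809262275696), 80.68426513671875)
 hole [377 250  26  11 181] [389.33701657 254.74033149] world rect ((0.5492008328437805, -0.2508894205093384), (0.06302133947610855, 0.016055261716246605), 78.36653900146484) [ 0.5499865  -0.24715929]
face ((0.5512487292289734, -0.25013428926467896), (0.09443781524896622, 0.084586501121521), 80.93402862548828)Traceback (most recent call last):
  File "<stdin>", line 19, in <module>
TypeError: cannot unpack non-iterable NoneType object
```

```bash
cat >> util.py <<'E'
def st(tag=""):
    from bench import read_state
    r=read_state(); print(tag,"t%.2f"%r["clock"],"p",np.round(r["eef_pos"],4),"r",np.round(r["eef_rot"],3),"F",np.round(r["wrist_force"],1),"M",np.round(r["moment"],2),"g%.4f ff%.1f"%(r["grip_width"],r["finger_force"])); return r
E
python3 - <<'E'
from bench import *
from util import *
R=[-np.pi,0,1.770]
p=np.array([.5195,.2148])
goto([*p,.16],R); st()
move_straight([*p,.067],v=.12); st()
move_gripper(0.0); r=st("pinch"); print("mm",r["grip_width"]*85)
E
```

```text
t1.92 p [0.5195 0.2158 0.1603] r [ 3.141 -0.     1.771] F [-0.   0.2 -0.2] M [-0.1  -0.03  0.01] g0.9990 ff0.0
 t2.84 p [0.5202 0.2152 0.0677] r [ 3.14 -0.    1.77] F [-0.2 -0.1 -0.6] M [ 0.01 -0.02  0.08] g1.0025 ff0.0
pinch t3.50 p [0.5198 0.2149 0.0673] r [ 3.141 -0.     1.77 ] F [-0.1 -0.3  2.3] M [-0.03  0.02 -0.02] g0.1339 ff58.8
mm 11.378877716303233
```

11.4 mm is ambiguous, so I'll pinch the neighbours for comparison.

```bash
python3 - <<'E'
from bench import *
from util import *
R=[-np.pi,0,1.770]
st()
move_gripper(.6); move_straight([.5195,.2148,.14],v=.2)
for p in ([.538,.131],[.504,.2988]):
    move_straight([*p,.14],v=.2); move_straight([*p,.067],v=.12)
    move_gripper(0.0); hold(.1); r=st("pinch"); print("mm",r["grip_width"]*85)
    move_gripper(.6); move_straight([*p,.14],v=.2)
st()
E
```

```text
t3.50 p [0.5198 0.2149 0.0673] r [ 3.141 -0.     1.77 ] F [-0.1 -0.3  2.3] M [-0.03  0.02 -0.02] g0.1339 ff58.8
pinch t6.32 p [0.5381 0.131  0.0681] r [ 3.141 -0.     1.77 ] F [-2.6 -0.9  6.1] M [-0.1  0.6  0. ] g0.1720 ff58.7
mm 14.622599704689957
pinch t9.59 p [0.5044 0.2991 0.068 ] r [ 3.141 -0.     1.77 ] F [-1.4 -0.8  6.3] M [-0.06  0.29  0.01] g0.1006 ff59.4
mm 8.555079281265694
 t10.59 p [0.504  0.2988 0.14  ] r [ 3.141 -0.     1.77 ] F [-0.3 -0.  -1. ] M [-0.    0.06 -0.02] g0.6018 ff0.0
```

Order confirmed: 8.6, 11.4 and 14.6 mm, so the middle blade is the 12.5 mm one. I'll grasp it, lift it and carry it over the slot.

```bash
python3 - <<'E'
from bench import *
from util import *
p=[.5198,.2148]
move_straight([*p,.14],v=.2); move_straight([*p,.067],v=.12)
move_gripper(0.0); hold(.1); st("grasp")
move_straight([*p,.20],v=.12); st("lift")
goto([.5505,-.2478,.20],[-np.pi,0,1.409]); move_straight([.5505,-.2478,.155],v=.12); hold(.2); st("over")
for n in("scene","top"):
    c=camera(n); np.save(n+"1.npy",c,allow_pickle=True)
a=load("scene1")["image"][80:200,140:260,::-1];b=load("top1")["image"][205:305,330:450,::-1]
cv2.imwrite("pics/over.png",np.hstack([cv2.resize(a,(400,400),interpolation=2),cv2.resize(b,(400,400),interpolation=2)]))
E
```

```text
grasp t12.46 p [0.5204 0.215  0.0681] r [ 3.14 -0.    1.77] F [-2.5 -0.7  6.2] M [-0.08  0.25 -0.07] g0.1364 ff59.4
lift t13.72 p [0.519  0.2145 0.1988] r [-3.139  0.     1.77 ] F [-0.3  0.6 -2.9] M [-0.02 -0.03 -0.01] g0.1401 ff58.5
over t16.13 p [ 0.5514 -0.2482  0.1563] r [3.139e+00 1.000e-03 1.409e+00] F [-0.2 -0.3 -1.5] M [-0.05 -0.    0.  ] g0.1394 ff58.5
```

View pics/over.png

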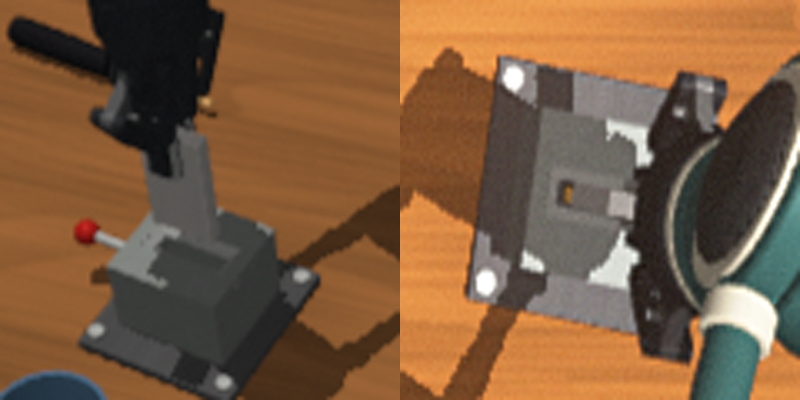

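The blade hangs upright just above the slot (scene tile: blade foot about (190,235) over the mouth; top tile: blade in line with the slot at rows 187–212). Now I go down gently, watching the forces.

```bash
python3 - <<'E'
from bench import *
from util import *
p=[.5505,-.2478]
move_straight([*p,.137],v=.08); hold(.1); st("ref")
for z in (.132,.128,.124):
    g=move_straight([*p,z],v=.02,guard=6); st("z%.3f %s"%(z,g))
    if g: break
E
```

```text
ref t16.71 p [ 0.5503 -0.2478  0.1366] r [-3.141 -0.     1.409] F [ 0.3 -0.8 -1.9] M [-0.04 -0.06 -0.01] g0.1415 ff58.5
z0.132 False t17.11 p [ 0.5504 -0.2477  0.1319] r [-3.141 -0.     1.409] F [ 0.1 -0.5 -2.3] M [-0.02 -0.01 -0.03] g0.1404 ff58.5
z0.128 False t17.46 p [ 0.5504 -0.2477  0.1277] r [-3.141 -0.     1.409] F [-0.  -0.4 -1.9] M [-0.    0.01 -0.  ] g0.1360 ff58.6
z0.124 False t17.81 p [ 0.5503 -0.2477  0.1237] r [-3.141 -0.     1.409] F [-0.5 -0.8 -1.4] M [ 0.01  0.03 -0.01] g0.1407 ff58.5
```

```bash
python3 - <<'E'
from bench import *
from util import *
p=[.5505,-.2478]
for d in np.arange(11,23.6,1.):
    g=move_straight([*p,.1343-d/1000],v=.012,guard=22); r=read_state()
    F=[read_state()["wrist_force"]]
    print(d,g,"t%.2f"%r["clock"],np.round(r["eef_pos"],4),np.round(r["wrist_force"],1),np.round(r["moment"],2))
    if g or np.hypot(*r["wrist_force"][:2])>12: break
E
```

```text
11.0 False t18.06 [ 0.5505 -0.2478  0.1233] [ 0.7  0.3 -2. ] [-0.01  0.03  0.01]
12.0 False t18.31 [ 0.5504 -0.2478  0.1222] [ 0.5 -0.3 -1.2] [ 0.01  0.   -0.03]
13.0 False t18.56 [ 0.5504 -0.2478  0.1212] [ 0.7  0.7 -2.7] [-0.05  0.04 -0.05]
14.0 False t18.81 [ 0.5504 -0.2478  0.1204] [-1.  -0.2 -1.4] [0.01 0.22 0.05]
15.0 False t19.06 [ 0.5503 -0.2478  0.1197] [-2.9  0.8  3.7] [ 0.14  0.63 -0.08]
16.0 False t19.31 [ 0.5504 -0.2479  0.1193] [-4.5  1.   5.2] [ 0.23  0.96 -0.02]
17.0 False t19.56 [ 0.5505 -0.248   0.1188] [-5.   0.7  9.5] [ 0.28  1.14 -0.03]
18.0 False t19.81 [ 0.5505 -0.248   0.1183] [-6.2  2.   9.9] [0.37 1.28 0.03]
19.0 False t20.06 [ 0.5504 -0.2481  0.1164] [-3.5  0.5  6.9] [ 0.06  0.91 -0.02]
20.0 False t20.31 [ 0.5503 -0.2481  0.115 ] [-4.   0.6  5.3] [0.04 0.87 0.03]
21.0 False t20.56 [ 0.5504 -0.2481  0.114 ] [-4.3  0.4  4.7] [0.12 0.85 0.01]
22.0 False t20.81 [ 0.5503 -0.248   0.113 ] [-3.6 -0.   4.9] [0.05 0.82 0.01]
23.0 False t21.06 [ 0.5503 -0.248   0.112 ] [-4.2  1.   5.9] [ 0.05  0.78 -0.01]
```

```bash
cat >> util.py <<'E'
def down(zs,limit):
    from bench import move_straight,hold,read_state
    out=[]
    for z in zs:
        g=move_straight([.5505,-.2478,z],v=.012,guard=9)
        F=[];P=[]
        for _ in range(4):
            r=read_state();F.append(r["wrist_force"]);P.append(r["eef_pos"][2]);hold(.02)
        f=np.mean(F,0);d=(.1343-np.mean(P))*1e3
        print("cmd%.2f d%.2f t%.2f F"%((.1343-z)*1e3,d,r["clock"]),f.round(1),np.round(r["moment"],2),g)
        out.append((d,f[2]))
        if g or f[2]>limit: break
    return out
E
python3 - <<'E'
from util import *
down(.1343-np.arange(23.7,43,.7)/1e3,9.0)
E
```

```text
cmd23.70 d22.99 t21.36 F [-4.   0.7  4.3] [ 0.05  0.87 -0.04] False
cmd24.40 d23.70 t21.68 F [-3.9  1.1  5.4] [ 0.09  0.77 -0.01] False
cmd25.10 d24.40 t21.99 F [-3.6  0.1  5.9] [0.07 0.83 0.  ] False
cmd25.80 d25.11 t22.31 F [-3.8  0.6  5.4] [ 0.07  0.81 -0.03] False
cmd26.50 d25.79 t22.62 F [-3.8  0.2  5.5] [0.09 0.83 0.01] False
cmd27.20 d26.50 t22.94 F [-4.2  0.4  5.4] [0.03 0.81 0.01] False
cmd27.90 d27.20 t23.26 F [-3.5  0.   5.5] [0.12 0.79 0.05] False
cmd28.60 d27.92 t23.57 F [-4.   0.8  5.2] [ 0.1   0.85 -0.01] False
cmd29.30 d28.60 t23.89 F [-3.8  0.3  5. ] [ 0.1   0.79 -0.  ] False
cmd30.00 d29.32 t24.21 F [-3.5  0.7  5.6] [ 0.04  0.83 -0.01] False
cmd30.70 d30.02 t24.52 F [-3.9  0.7  5.7] [0.12 0.84 0.01] False
cmd31.40 d30.72 t24.84 F [-4.   0.7  5.1] [0.11 0.81 0.02] False
cmd32.10 d31.42 t25.16 F [-3.8  0.4  5.5] [0.09 0.77 0.01] False
cmd32.80 d32.13 t25.48 F [-3.9  0.6  5.5] [0.12 0.8  0.02] False
cmd33.50 d32.84 t25.79 F [-3.9  0.5  5.2] [0.08 0.85 0.02] False
cmd34.20 d33.54 t26.11 F [-3.9  0.3  5.3] [0.12 0.77 0.02] False
cmd34.90 d34.24 t26.43 F [-3.5  0.8  5.4] [0.1  0.77 0.  ] False
cmd35.60 d34.96 t26.74 F [-3.5  0.5  5.1] [0.1  0.8  0.01] False
cmd36.30 d35.66 t27.06 F [-4.   0.4  5.3] [0.12 0.75 0.02] False
cmd37.00 d36.23 t27.38 F [-4.3  0.6  5.6] [0.14 0.83 0.  ] False
cmd37.70 d36.68 t27.69 F [-4.5  0.8  7.2] [0.23 0.97 0.05] False
cmd38.40 d37.20 t28.01 F [-4.9  0.8  8. ] [ 0.2   0.96 -0.02] False
cmd39.10 d37.77 t28.32 F [-5.6  1.   8.8] [0.24 1.1  0.03] False
cmd39.80 d38.32 t28.64 F [-5.4  1.1  8.8] [ 0.25  1.16 -0.02] False
cmd40.50 d38.89 t28.96 F [-6.1  1.4  9.5] [ 0.27  1.16 -0.04] False
```

```bash
python3 - <<'E'
from util import *
st()
o=down(.1343-np.arange(41,44.6,.5)/1e3,12.0)
st()
E
```

```text
t28.98 p [ 0.5504 -0.248   0.0954] r [-3.141  0.     1.409] F [-5.5  1.9 10.1] M [ 0.25  1.2  -0.  ] g0.1343 ff60.8
cmd41.00 d39.27 t29.27 F [-6.1  1.5 11.2] [0.3  1.25 0.01] False
cmd41.50 d39.65 t29.59 F [-6.2  1.8 11.5] [ 0.36  1.27 -0.  ] False
cmd42.00 d40.04 t29.91 F [-6.4  1.5 11.9] [ 0.33  1.32 -0.03] False
cmd42.50 d40.44 t30.23 F [-6.9  1.6 12.8] [ 0.37  1.33 -0.01] False
 t30.24 p [ 0.5504 -0.2481  0.0939] r [-3.141  0.     1.409] F [-6.6  1.  12.7] M [0.34 1.36 0.07] g0.1375 ff61.0
```

Seat stiffness reads 1.48 N/mm and the pressing force is about 7.5 N, or roughly 3 mm of travel. I'll release here and check.

```bash
python3 - <<'E'
from bench import *
from util import *
move_gripper(.5); st("open")
move_straight([.5505,-.2478,.20],v=.12); st("up")
goto([.48,.02,.26],[-np.pi,0,1.409]); hold(.3); st("away")
for n in("scene","top"):
    c=camera(n); np.save(n+"2.npy",c,allow_pickle=True)
a=load("scene2")["image"][80:200,140:260,::-1];b=load("top2")["image"][205:305,330:450,::-1]
cv2.imwrite("pics/end.png",np.hstack([cv2.resize(a,(400,400),interpolation=2),cv2.resize(b,(400,400),interpolation=2)]))
cv2.imwrite("pics/endfull.png",load("scene2")["image"][:,:,::-1])
E
```

```text
open t30.64 p [ 0.5506 -0.2477  0.0914] r [ 3.142 -0.     1.409] F [ 0.7  0.5 -0.6] M [ 0.03 -0.05 -0.01] g0.4999 ff0.0
up t31.69 p [ 0.5498 -0.2475  0.1989] r [-3.140e+00 -1.000e-03  1.409e+00] F [-0.1  0.1 -0.3] M [-0.08  0.02 -0.02] g0.5006 ff0.0
away t33.08 p [0.4802 0.0192 0.2596] r [-3.141  0.     1.407] F [ 0.7  0.3 -0.1] M [-0.02 -0.04 -0.02] g0.4964 ff0.0
```

View pics/end.png

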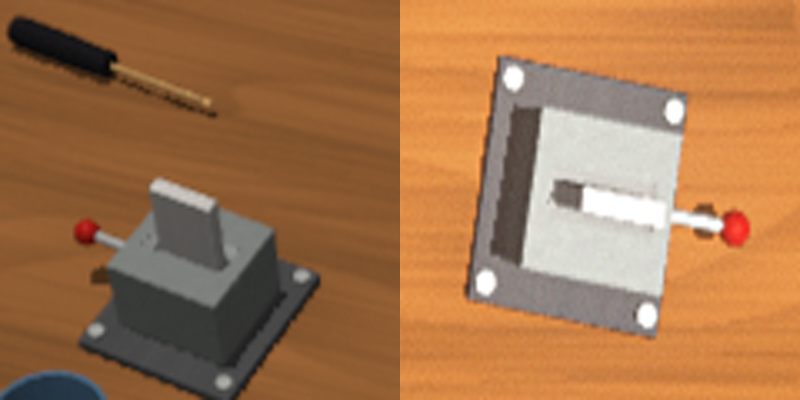

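View pics/endfull.png

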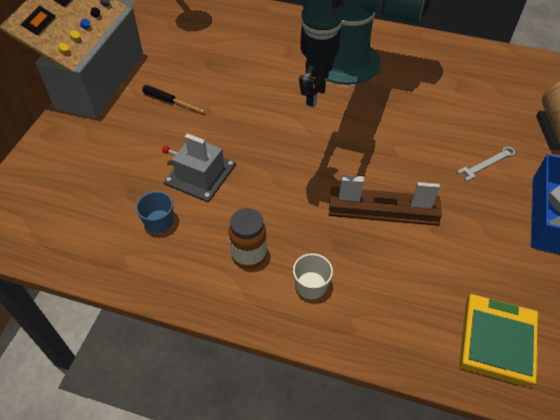

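The blade stands square in the slot (scene tile: top at (183,195); top tile: blade at (622,205)). The outer two blades still stand in the rack at (352,188) and (427,195), and the cups and jar are upright.

```bash
python3 -c "
from bench import *
print(hand_in())"
```

```text
the job is handed in; nothing more can be done
None
```

I pushed the 12.5 mm blade (the middle one in the rack) down the neck slot past the brake, pressed the seat about 3 mm (roughly 7.5 N, judged by feel), let go and handed the job in at about 33 s; the other two blades, the cups and the jar are still standing, and no verdict came back.

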